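Take the parts bucket off its tipping stand

TASK

Take the round bucket by its handle, lift it straight up out of the forks of its tipping stand without letting it swing or catch and drag the stand, and set it down upright on the floor of the empty square tray without dropping it. Let go of it, and leave the shallow rectangular pan hanging on its own stand.

Things in the scene. Friction and masses are not known exactly. Their poses are not given: they have to be found in the camera images.
- bucket_handle (a point): Centre of the round aluminium bucket's handle: a fixed black bar 16 (x) x 76 (y) x 18 mm (z), 120 mm above the underside, 40 mm above the rim. Bucket 80 mm deep, mouth 76 mm, foot 64 mm across, about 0.5 kg, empty. It hangs and swings about y on two 10 mm trunnion pins reaching 75 mm each side along y, 60 mm below the bar, loose upwards. Site z is up when upright.
- bucket_stand: Grey steel stand carrying the bucket; loose, 3 kg. Base 130 (x) x 180 (y) x 10 mm, origin at centre of underside, z up. Uprights at y = +60 and -60 mm, 36 mm wide, 115 mm high, each with a slot open at the top, 14 mm wide, 20 mm deep; the pins lie in them, axis 100 mm up, along the stand's y, so the handle bar too is along y, 160 mm up. Lifting by over 25 mm clears the slots.
- tray: The empty square tray of dark steel, 200 x 200 mm outside, 18 mm high, floor and walls 4 mm thick; loose on the table, 1.5 kg; origin at the centre of its underside, sides along its x and y. The bucket's pins pass above its rim. (Another, grey tray at the table's edge has flanges in it.)
- pan_handle (a point): Centre of the handle bar of the other vessel, to be left alone: a shallow rectangular aluminium pan, 96 x 76 mm, 44 mm deep, hanging by the same kind of pins on a stand just like the bucket's, with the same black bar, 84 mm above its underside and 150 mm above the table.

How it is judged:
On the way:
1. the bucket is lifted upright, clear above the stand's forks (z of bucket_handle in the frame of bucket_stand above 0.183 m and angle between bucket_handle's own z axis and vertical below 0.35 rad), for 0.1 s.
At the end, for the whole second after the job is handed in: The round bucket stands upright (within 7 degrees), at rest and released, with its foot on the floor of the empty tray (handle within 60 mm of the tray's centre along each side); the pan still hangs level (10 degrees) within 30 mm of where it was (x of bucket_handle in the frame of tray between -0.06 and 0.06 m and y of bucket_handle in the frame of tray between -0.06 and 0.06 m and z of bucket_handle in the frame of tray below 0.132 m and angle between bucket_handle's own z axis and vertical below 0.12 rad and linear speed of bucket below 0.03 m/s and angle between pan_handle's own z axis and vertical below 0.17 rad and distance of pan_handle from where it was at the start of the episode below 0.03 m); the robot touches nothing.
It fails at once if the bucket swings or tips by more than 28 degrees (angle between bucket_handle's own z axis and vertical above 0.49 rad).
It fails at once if the bucket catches and drags its stand by more than 30 mm (distance of bucket_stand from where it was at the start of the episode above 0.03 m).
It fails at once if the bucket is dropped (falls at over 0.6 m/s with no finger on it) (linear speed of bucket above 0.6 m/s and contact force between bucket and the fingers below 0.5 N).
It fails at once if the pan is knocked or taken off (moved over 60 mm) (distance of pan_handle from where it was at the start of the episode above 0.06 m).
It also fails if it takes over 48 s, if anything falls off the work surface, if the arm or the gripper's body presses on something with over 40 N, if the wrist force passes 120 N, or if a joint passes its speed limit or range.

ROBOT

A 7-joint arm with a two-finger parallel gripper is mounted at the origin on the work surface. World frame = base frame: x ahead of the robot, y to its left, z up, the work surface at z = 0. Lengths are in m, angles in rad, forces in N, time in s.
With the tool pointing down it reaches from about 0.4 to 0.875 m from the base axis. Payload 19.3 kg.
Tool frame: the origin (TCP) lies on the centre line of the jaws, within the pads' length; the fingertips stand 14 mm ahead of it and the grasp point (between the pads) lies 5 mm behind it; x points along the fingers, y is the direction in which the jaws open and shut, and the axes are right-handed (so a half turn about x gives the same grasp; the last joint's range is limited). The gripper opens to 85 mm and grips with 20 to 120 N. Pads are 22 mm wide; open, the fingers measure 114 mm over their backs; the gripper's body (76 mm by 85 mm) begins 54 mm behind the grasp point. The pads swing forward as they close: fully open they stand 13 mm farther back than shut.
Start: joints at [-1.184, 0.521, -0.036, 1.599, 0.021, 1.021, -0.113], TCP at [0.276, 0.561, 0.245] pointing down, gripper open.
Joint ranges: [-2.91, 2.91], [-0.3, 2.13], [-1.5, 1.42], [0.17, 2.43], [-1.26, 4.41], [0.16, 1.93], [-2.52, 2.52]. Speed limits (rad/s): [1.89, 1.89, 2.39, 2.39, 3.01, 3.01, 3.01].

INTERFACE

Orientations are given as [roll, pitch, yaw] about the fixed x, y, z axes, in that order (R = Rz(yaw) Ry(pitch) Rx(roll)).
In Python, from workcell import monitor, optics, bot gives the robot as it stands.
- The arm moves only by the tool arm_command, never from a script. Its arguments are lists of equal length, an entry for each row: "delta_pos": the shift along the tool's x, y, z as a fraction of full scale, a list of three; "rotation": the turn, a rotation vector about the tool's x, y, z as a fraction of full scale, a list of three. In form: {"delta_pos": [[dx, dy, dz], ...], "rotation": [[wx, wy, wz], ...]}. A call has 1 to 10 rows; each row shifts and turns the pose as measured when the row begins, along the tool's axes as they then stand; what a row does not reach is not made up. Full scale, the value 1, is 30 mm for a shift and 6 degrees for a turn. A row lasts 1/10 s, in which the tool goes at most 50 mm and 8.59 degrees, less where a joint would pass 70% of its speed; a pose out of reach is approached as far as the arm can. A call with a number of a shift or a turn outside -1 to 1 is refused whole. A call with a gripper value outside its range is refused whole. "gripper" is the closure, from -1 (fully open) to 1 (shut), so that 0 is half open, set as the call begins (left out, the last holds). The fingers move at their own pace and stop on an object; "grip_force" is the grip in N (left out, the last holds). Time passes only in rows, so rows that do not move let the fingers close. It gives the time, the measured TCP pose, the force and the opening at its end, in the units of the state.
- monitor.observe(): the state, without advancing time (a new reading comes with each control period).
- optics.grab_frame(name): name is "side" or "top"; returns the picture (384x512x3 uint8, red, green, blue); there is no depth.
- optics.camera_params(name): a dict with "fx", "fy", "cx", "cy" (pixels), "origin" and "rotation" of the camera in the world. Camera axes: x right, y down, z forward; pixel columns grow to the right and rows downward; lengths in m; the calibration is good to about 2 mm. A picture is of the moment at which its call begins. camera_params takes no time and is no camera call.
- bot.job_done(): hands the job in, once; it reports no verdict.
The state is a dict: "clock": time; "qpos": joint angles; "qd": joint speeds; "joint_efforts": joint torques, N m; "position": TCP position; "tool_rot": TCP orientation; "force": force on the tool from outside, world axes, zero at the start; "moment": the same for the moment, N m; "grip_width": finger opening in m.
Only numpy, scipy, OpenCV 4.12 (cv2) and the standard library are available. Lean on these libraries where they do the work, as an engineer would, in place of code of your own. Each camera call takes 0.05 s, during which the arm holds its last target. There are 200 camera calls.

## Working session

There is one attempt and no reset: what is moved stays moved. The work goes in short steps, Python scripts to look and compute and a tool call to move; the robot and the scene stay as the last step left them, time stands still between calls to the robot, and variables do not carry over. Pictures are saved under pics/ and viewed, about 8 in all and at most 12, crops included, and the job is handed in when it is done.

Besides the shell and the picture viewer there is one more tool, called after ">>>" by a JSON object that holds its "method" and its "body". arm_command: Moves the arm, as the interface text tells. Its arguments: {"type":"object","properties":{"delta_pos":{"type":"array","items":{"type":"array","items":{"type":"number"}}},"rotation":{"type":"array","items":{"type":"array","items":{"type":"number"}}},"gripper":{"type":"number"},"grip_force":{"type":"number"}},"required":["delta_pos","rotation"]}

```bash
mkdir -p pics; python3 - <<'E'
from workcell import monitor, optics, bot
import cv2
s=monitor.observe(); print(s)
for n in("side","top"):
    im=optics.grab_frame(n); cv2.imwrite(f"pics/{n}0.png",im[:,:,::-1]); print(optics.camera_params(n))
E
```

```text
{'clock': 0.0, 'qpos': array([-1.18420035,  0.52202793, -0.03629941,  1.6000197 ,  0.02116022,
        1.02110615, -0.1127623 ]), 'qd': array([-0.00041089, -0.00100889,  0.00260298, -0.00029842, -0.00137522,
       -0.00021668,  0.00126464]), 'joint_efforts': array([ 1.24075217e-03, -9.27124000e+01,  1.98057912e+00, -3.69952655e+01,
        1.79942593e-02,  8.13704770e-03,  3.85661610e-05]), 'position': array([0.27556249, 0.56059983, 0.24471317]), 'tool_rot': array([-1.51552483,  1.56961864, -1.97233794]), 'force': array([ 0.54611769, -0.69318989,  0.24244633]), 'moment': array([0.02512762, 0.02974424, 0.03938086]), 'grip_width': 0.08527790148425982}
{'fx': 394.1971838182295, 'fy': 394.1971838182295, 'cx': 250.2375380794851, 'cy': 194.12983915052516, 'origin': array([ 0.46982485, -0.70539318,  0.67891454]), 'rotation': array([-2.22687112e+00, -1.56814032e-03, -6.28447018e-02])}
{'fx': 447.1323525650175, 'fy': 447.1323525650175, 'cx': 250.6645051402943, 'cy': 196.30122465427237, 'origin': array([0.45561945, 0.0021722 , 1.10962691]), 'rotation': array([-3.07101853,  0.01196945, -1.57962272])}
```

```bash
python3 -c "
import cv2,numpy as np
a=cv2.imread('pics/side0.png');b=cv2.imread('pics/top0.png')
cv2.imwrite('pics/t0.png',cv2.resize(b,(800,600)));cv2.imwrite('pics/s0.png',cv2.resize(a,(800,600)))"
```

```text
(no output)
```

View pics/t0.png

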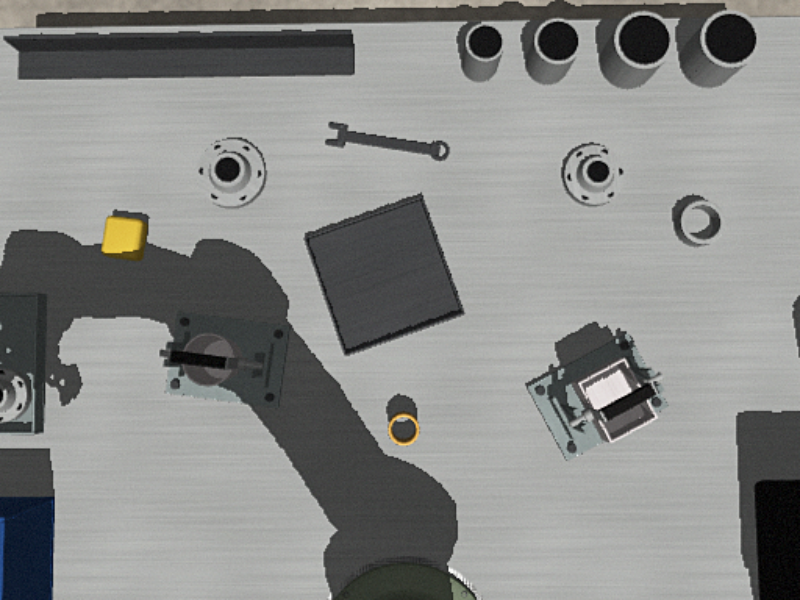

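View pics/s0.png

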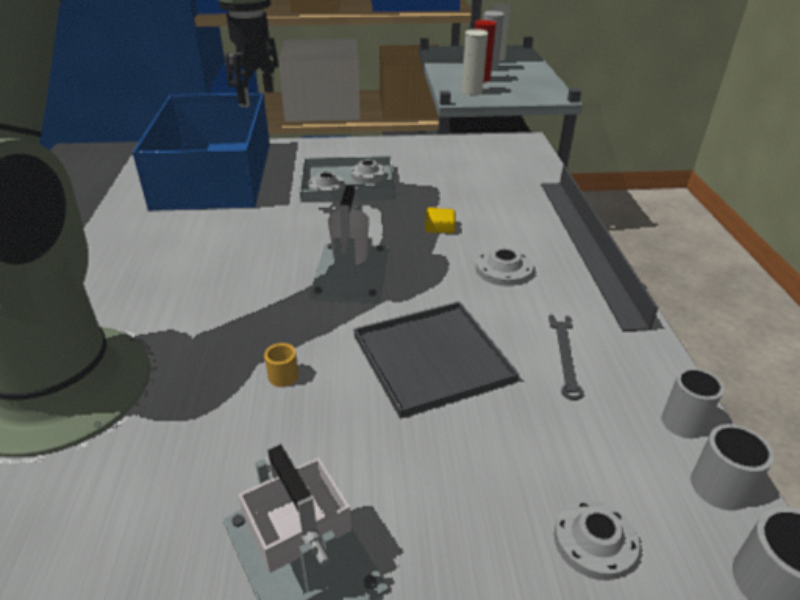

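The top view shows the bucket's black bar at about (198,360) on an 800x600 scale, with the stand base bolts around (184,321), (284,331), (175,383) and (269,397). The tray corners are near (305,235), (422,195), (463,313) and (346,354). The pan is at the right, around (610,400). The side view agrees.

```bash
cat > h.py <<'E'
import numpy as np, cv2
from scipy.spatial.transform import Rotation as R
from workcell import monitor, optics, bot
def ray(n,uv):
    c=optics.camera_params(n); M=R.from_euler('xyz',c['rotation']).as_matrix()
    d=M@np.array([(uv[0]-c['cx'])/c['fx'],(uv[1]-c['cy'])/c['fy'],1]); return np.array(c['origin']),d
def onz(n,uv,z):
    o,d=ray(n,uv); return o+d*(z-o[2])/d[2]
def proj(n,p):
    c=optics.camera_params(n); q=R.from_euler('xyz',c['rotation']).as_matrix().T@(np.array(p)-c['origin'])
    return np.array([c['cx']+c['fx']*q[0]/q[2],c['cy']+c['fy']*q[1]/q[2]])
def blob(im,roi,lim):
    x0,y0,x1,y1=roi; m=(im[y0:y1,x0:x1].max(2)<lim).astype(np.uint8)
    n,l,s,c=cv2.connectedComponentsWithStats(m); k=1+s[1:,4].argmax()
    cnt=np.argwhere(l==k)[:,::-1].astype(np.float32)+[x0,y0]
    return s[k],cv2.minAreaRect(cnt.astype(np.float32)),cv2.boxPoints(cv2.minAreaRect(cnt.astype(np.float32)))
E
python3 - <<'E'
from h import *
t=cv2.imread('pics/top0.png');s=cv2.imread('pics/side0.png')
for lim in(20,28,36):
    for n,im,roi in(('top',t,(98,215,160,245)),('side',s,(210,110,235,140))):
        st,r,b=blob(im,roi,lim); print(lim,n,st,r)
        if n=='top':print(onz(n,r[0],.167),[onz(n,x,.169)[:2].round(4) for x in b])
k=.64
P=[onz('top',np.array(p)*k,.018)[:2] for p in((305,235),(422,195),(463,313),(346,354))]
print('tray',np.round(P,4),np.mean(P,0))
P=[onz('top',np.array(p)*k,.014)[:2] for p in((184,321),(284,331),(269,397),(175,383))]
print('stand',np.round(P,4),np.mean(P,0))
a=cv2.resize(t[190:275,85:200],None,fx=5,fy=5,interpolation=2)
b=cv2.resize(s[105:200,190:270],None,fx=5,fy=5,interpolation=2)
o=np.zeros((max(a.shape[0],b.shape[0]),a.shape[1]+b.shape[1],3),np.uint8);o[:a.shape[0],:a.shape[1]]=a;o[:b.shape[0],a.shape[1]:]=b
o=cv2.convertScaleAbs(o,alpha=1.6)
o=cv2.resize(o,None,fx=.8,fy=.8); cv2.imwrite('pics/c.png',o);print(o.shape)
E
```

```text
20 top [ 11  10  36  10 230] ((126.50000762939453, 229.50003051757812), (34.853759765625, 7.069979667663574), 7.125016689300537)
[0.45468468 0.2754219  0.167     ] [array([0.4522, 0.3123]), array([0.4669, 0.3106]), array([0.4572, 0.2374]), array([0.4425, 0.2392])]
20 side [11 12  2  1  2] ((221.5, 122.0), (1.0, 0.0), 180.0)
28 top [ 11   9  36  12 255] ((126.32048797607422, 229.8164520263672), (35.08439636230469, 7.6564154624938965), 7.765166282653809)
[0.45402229 0.27579465 0.167     ] [array([0.4514, 0.313 ]), array([0.4673, 0.311 ]), array([0.4567, 0.2375]), array([0.4408, 0.2395])]
28 side [ 9  9  7 12 55] ((222.65000915527344, 124.55001068115234), (5.375871658325195, 12.016654968261719), 18.43494987487793)
36 top [ 11   9  36  12 271] ((126.22309112548828, 229.71539306640625), (35.34989929199219, 7.814188003540039), 7.125016689300537)
[0.45423671 0.27600311 0.167     ] [array([0.451 , 0.3135]), array([0.4673, 0.3116]), array([0.4574, 0.2374]), array([0.4412, 0.2393])]
36 side [ 8  9  9 13 74] ((222.35850524902344, 124.74527740478516), (6.043863773345947, 12.499811172485352), 15.945395469665527)
tray [[ 0.6479  0.1505]
 [ 0.7098 -0.035 ]
 [ 0.522  -0.0969]
 [ 0.4596  0.0865]] [0.5848191  0.02625561]
stand [[0.5138 0.342 ]
 [0.4966 0.1841]
 [0.3937 0.2074]
 [0.4167 0.355 ]] [0.45521327 0.27211048]
(380, 780, 3)
```

View pics/c.png

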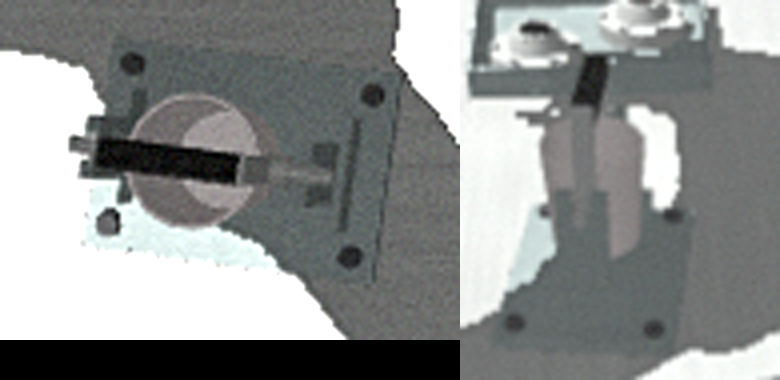

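The crop shows the bar and stand aligned, with the bar axis about 7.5° off the y axis. The bar's centre is about (0.4545, 0.275). The bolts give the same centre to within 3 mm.

```bash
cat >> h.py <<'E'
def go(target,ydir=None):
    s=monitor.observe(); M=R.from_euler('xyz',s['tool_rot']).as_matrix()
    print('t',round(s['clock'],2),'pos',s['position'].round(4),'F',s['force'].round(1),'w',s['grip_width'].round(4)); print('axes',M.round(3).tolist())
    if ydir is not None:
        best=None
        for sg in(1,-1):
            y=sg*np.array([*ydir,0.]);y/=np.linalg.norm(y);x=np.array([0,0,-1.]);T=np.c_[x,y,np.cross(x,y)]
            v=R.from_matrix(M.T@T).as_rotvec()
            print('rot rows(6deg)',(v/np.radians(6)).round(3),'q7',s['qpos'][6].round(2))
            if best is None or np.linalg.norm(v)<np.linalg.norm(best[0]):best=(v,T)
        print('shift rows after turn',(best[1].T@(np.array(target)-s['position'])/.03).round(3))
    print('shift rows now',(M.T@(np.array(target)-s['position'])/.03).round(3))
E
python3 -c "
from h import *
go([.4545,.2755,.245],[.9915,-.13])"
```

```text
Traceback (most recent call last):
  File "h.py", line 19, in go
    print('t',round(s['clock'],2),'pos',s['position'].round(4),'F',s['force'].round(1),'w',s['grip_width'].round(4)); print('axes',M.round(3).tolist())
                                                                                           ^^^^^^^^^^^^^^^^^^^^^
AttributeError: 'float' object has no attribute 'round'
```

```bash
sed -i "s/s\['grip_width'\].round(4)/round(s['grip_width'],4)/" h.py
python3 -c "
from h import *
go([.4545,.2755,.245],[.9915,-.13])"
```

```text
t 0.1 pos [0.2756 0.5606 0.2448] F [0.  0.  0.8] w 0.0849
axes [[-0.0, 0.441, 0.897], [-0.001, 0.897, -0.441], [-1.0, -0.001, 0.0]]
rot rows(6deg) [1.1883e+01 7.0000e-03 8.0000e-03] q7 -0.11
rot rows(6deg) [-1.8117e+01 -8.0000e-03  7.0000e-03] q7 -0.11
shift rows after turn [-6.000e-03  7.148e+00  8.649e+00]
shift rows now [ 0.    -5.9    9.544]
```

>>> {"method": "arm_command", "body": {"delta_pos": [[0, -0.5, 0.8], [0, -0.5, 0.8], [0, -0.5, 0.8], [0, -0.5, 0.8], [0, -0.5, 0.8], [0, -0.5, 0.8], [0, -0.5, 0.8], [0, -0.5, 0.8], [0, -0.5, 0.8], [0, -0.5, 0.8]], "rotation": [[0, 0, 0], [0, 0, 0], [0, 0, 0], [0, 0, 0], [0, 0, 0], [0, 0, 0], [0, 0, 0], [0, 0, 0], [0, 0, 0], [0, 0, 0]], "gripper": -1}}

```text
clock: 1.1
position: [0.4264, 0.3132, 0.2417]
tool_rot: [-1.943, 1.564, -2.393]
force: [0.2, 0.1, -0.2]
grip_width: 0.0853
```

>>> {"method": "arm_command", "body": {"delta_pos": [[0, 0, 0], [0, 0, 0], [0, 0, 0], [0, 0, 0], [0, 0, 0], [0, 0, 0], [0, 0, 0], [0, 0, 0], [0, 0, 0], [0, 0, 0]], "rotation": [[1, 0, 0], [1, 0, 0], [1, 0, 0], [1, 0, 0], [1, 0, 0], [1, 0, 0], [1, 0, 0], [1, 0, 0], [1, 0, 0], [1, 0, 0]]}}

```text
clock: 2.1
position: [0.4283, 0.307, 0.2398]
tool_rot: [-0.745, 1.559, -2.289]
force: [0.3, -0.4, -0.2]
grip_width: 0.0856
```

```bash
python3 -c "
from h import *
go([.4545,.2755,.215],[.9915,-.13])"
```

```text
t 2.1 pos [0.4283 0.307  0.2398] F [ 0.3 -0.4 -0.2] w 0.0856
axes [[-0.008, 1.0, 0.026], [-0.009, 0.026, -1.0], [-1.0, -0.008, 0.009]]
rot rows(6deg) [1.495 0.087 0.069] q7 -0.59
rot rows(6deg) [-28.505  -0.103   0.131] q7 -0.59
shift rows after turn [0.828 1.004 0.929]
shift rows now [0.831 0.854 1.067]
```

>>> {"method": "arm_command", "body": {"delta_pos": [[0, 0, 0], [0, 0, 0], [0.2, 0.25, 0.23], [0.2, 0.25, 0.23], [0.2, 0.25, 0.23], [0.2, 0.25, 0.23], [0, 0, 0]], "rotation": [[0.75, 0.05, 0.04], [0.75, 0.04, 0.03], [0, 0, 0], [0, 0, 0], [0, 0, 0], [0, 0, 0], [0, 0, 0]]}}

```text
clock: 2.8
position: [0.4561, 0.2715, 0.2123]
tool_rot: [-0.522, 1.568, -2.227]
force: [-0.1, 0.0, 0.2]
grip_width: 0.0855
```

```bash
python3 -c "
from h import *
go([.4545,.2755,.155],[.9915,-.13])
t=optics.grab_frame('top');s=optics.grab_frame('side')
o=np.hstack([cv2.resize(t[190:270,85:185],(400,320),interpolation=2),cv2.resize(s[80:160,190:290],(400,320),interpolation=2)])
cv2.imwrite('pics/d.png',o[:,:,::-1])"
```

```text
t 2.8 pos [0.4561 0.2715 0.2123] F [-0.1  0.   0.2] w 0.0855
axes [[-0.002, 0.991, -0.134], [-0.002, -0.134, -0.991], [-1.0, -0.001, 0.002]]
rot rows(6deg) [-0.038  0.022  0.012] q7 -0.62
rot rows(6deg) [ 2.9962e+01  2.0000e-02 -3.4000e-02] q7 -0.62
shift rows after turn [ 1.91  -0.069 -0.124]
shift rows now [ 1.91  -0.067 -0.128]
```

View pics/d.png

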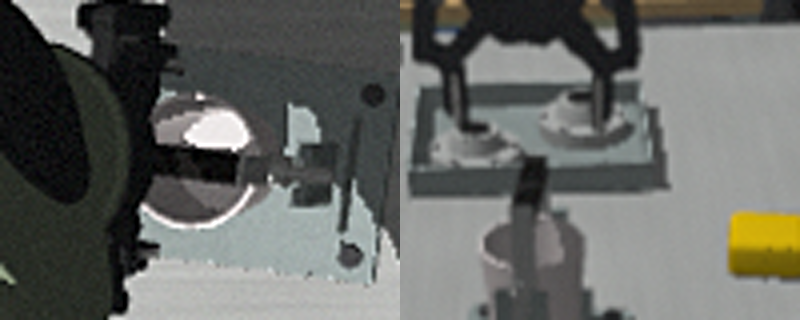

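The side crop shows the bar, near (530,170), centred between the fingers (455 and 605). Descending now.

>>> {"method": "arm_command", "body": {"delta_pos": [[0.35, -0.03, -0.04], [0.35, -0.03, -0.04], [0.35, -0.02, -0.04], [0.35, 0, 0], [0.35, 0, 0], [0.2, 0, 0], [0, 0, 0]], "rotation": [[0, 0, 0], [0, 0, 0], [0, 0, 0], [0, 0, 0], [0, 0, 0], [0, 0, 0], [0, 0, 0]]}}

```text
clock: 3.6
position: [0.452, 0.2786, 0.1487]
tool_rot: [-1.019, 1.568, -2.72]
force: [-0.0, 0.2, 0.2]
grip_width: 0.0852
```

```bash
python3 -c "
from h import *
go([.4545,.2755,.155],[.9915,-.13])
s=optics.grab_frame('side')
cv2.imwrite('pics/e.png',cv2.resize(s[70:170,180:290],None,fx=5,fy=5,interpolation=2)[:,:,::-1])"
```

```text
t 3.6 pos [0.452  0.2786 0.1487] F [-0.   0.2  0.2] w 0.0852
axes [[-0.002, 0.992, -0.13], [-0.001, -0.13, -0.992], [-1.0, -0.002, 0.001]]
rot rows(6deg) [-0.     0.013  0.021] q7 -0.6
rot rows(6deg) [ 3.0e+01  3.3e-02 -2.0e-02] q7 -0.6
shift rows after turn [-0.21   0.096  0.091]
shift rows now [-0.21   0.096  0.092]
```

View pics/e.png

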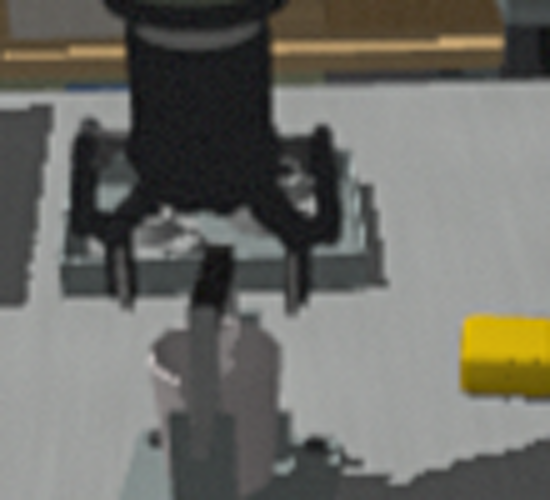

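The bar (column about 212) sits midway between the fingers (133 and 287). I'll trim the position and close.

>>> {"method": "arm_command", "body": {"delta_pos": [[-0.2, 0.1, 0.09], [0, 0, 0]], "rotation": [[0, 0, 0], [0, 0, 0]]}}

```text
clock: 3.85
position: [0.4554, 0.2754, 0.1562]
tool_rot: [-1.099, 1.569, -2.801]
force: [0.4, -0.5, 0.5]
grip_width: 0.0855
```

>>> {"method": "arm_command", "body": {"delta_pos": [[0, 0, 0], [0, 0, 0], [0, 0, 0], [0, 0, 0], [0, 0, 0], [0, 0, 0], [0, 0, 0], [0, 0, 0], [0, 0, 0], [0, 0, 0]], "rotation": [[0, 0, 0], [0, 0, 0], [0, 0, 0], [0, 0, 0], [0, 0, 0], [0, 0, 0], [0, 0, 0], [0, 0, 0], [0, 0, 0], [0, 0, 0]], "gripper": 1, "grip_force": 60}}

```text
clock: 4.85
position: [0.4549, 0.2758, 0.1576]
tool_rot: [-1.904, 1.569, 2.678]
force: [0.1, 0.0, 2.4]
grip_width: 0.0154
```

Gripped at 15.4 mm on a 16 mm bar. Lifting gently.

>>> {"method": "arm_command", "body": {"delta_pos": [[-0.2, 0, 0], [-0.2, 0, 0], [-0.2, 0, 0], [-0.2, 0, 0], [-0.2, 0, 0], [-0.2, 0, 0], [-0.2, 0, 0], [-0.2, 0, 0], [-0.2, 0, 0], [-0.2, 0, 0]], "rotation": [[0, 0, 0], [0, 0, 0], [0, 0, 0], [0, 0, 0], [0, 0, 0], [0, 0, 0], [0, 0, 0], [0, 0, 0], [0, 0, 0], [0, 0, 0]]}}

```text
clock: 5.85
position: [0.4544, 0.2752, 0.2218]
tool_rot: [-1.252, 1.568, -2.953]
force: [-0.1, 0.0, -4.6]
grip_width: 0.0151
```

```bash
python3 -c "
from h import *
go([.4545,.2755,.26],[.9915,-.13])
s=optics.grab_frame('side')
cv2.imwrite('pics/f.png',cv2.resize(s[50:190,170:300],None,fx=4,fy=4,interpolation=2)[:,:,::-1])"
```

```text
t 5.85 pos [0.4544 0.2752 0.2218] F [-0.1  0.  -4.6] w 0.0151
axes [[-0.003, 0.992, -0.13], [-0.001, -0.13, -0.992], [-1.0, -0.003, 0.001]]
rot rows(6deg) [-0.001  0.009  0.029] q7 -0.63
rot rows(6deg) [ 2.9999e+01  4.5000e-02 -1.5000e-02] q7 -0.63
shift rows after turn [-1.273e+00  1.000e-03 -1.100e-02]
shift rows now [-1.273 -0.003 -0.009]
```

View pics/f.png

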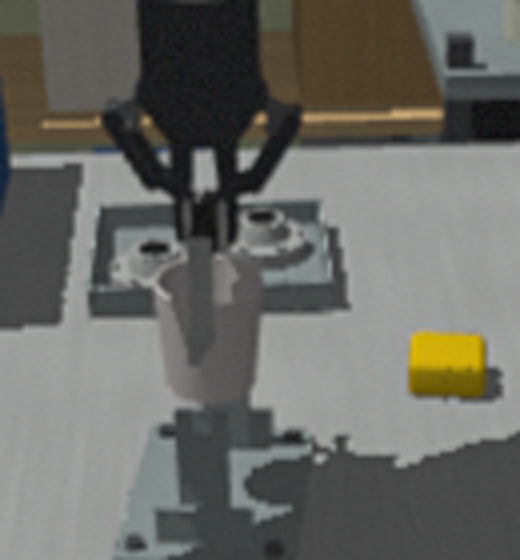

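The bucket is clear of the forks and upright, with 4.6 N of weight, and the stand is in place. I'll rise a little more, then carry it over.

>>> {"method": "arm_command", "body": {"delta_pos": [[-0.2, 0, 0], [-0.2, 0, 0], [-0.25, 0, 0], [-0.25, 0, 0], [-0.25, 0, 0], [-0.2, 0, 0], [0, 0, 0]], "rotation": [[0, 0, 0], [0, 0, 0], [0, 0, 0], [0, 0, 0], [0, 0, 0], [0, 0, 0], [0, 0, 0]]}}

```text
clock: 6.6
position: [0.455, 0.2753, 0.2673]
tool_rot: [-1.721, 1.569, 2.861]
force: [0.6, 0.3, -5.2]
grip_width: 0.0149
```

>>> {"method": "arm_command", "body": {"delta_pos": [[0, 0.07, 0.1], [0, 0.14, 0.2], [0, 0.21, 0.3], [0, 0.28, 0.4], [0, 0.28, 0.4], [0, 0.28, 0.4], [0, 0.28, 0.4], [0, 0.28, 0.4], [0, 0.28, 0.4], [0, 0.28, 0.4]], "rotation": [[0, 0, 0], [0, 0, 0], [0, 0, 0], [0, 0, 0], [0, 0, 0], [0, 0, 0], [0, 0, 0], [0, 0, 0], [0, 0, 0], [0, 0, 0]]}}

```text
clock: 7.6
position: [0.5156, 0.1541, 0.265]
tool_rot: [-0.912, 1.565, -2.615]
force: [-0.8, 0.6, -5.2]
grip_width: 0.0146
```

>>> {"method": "arm_command", "body": {"delta_pos": [[0, 0.28, 0.4], [0, 0.28, 0.4], [0, 0.28, 0.4], [0, 0.28, 0.4], [0, 0.28, 0.4], [0, 0.28, 0.4], [0, 0.21, 0.3], [0, 0.14, 0.2], [0, 0.07, 0.1], [0, 0, 0]], "rotation": [[0, 0, 0], [0, 0, 0], [0, 0, 0], [0, 0, 0], [0, 0, 0], [0, 0, 0], [0, 0, 0], [0, 0, 0], [0, 0, 0], [0, 0, 0]]}}

```text
clock: 8.6
position: [0.5686, 0.0406, 0.2628]
tool_rot: [-0.747, 1.56, -2.458]
force: [-0.7, -0.0, -4.9]
grip_width: 0.0152
```

```bash
python3 -c "
from h import *
go([.585,.026,.160],[.9915,-.13])
s=optics.grab_frame('side');t=optics.grab_frame('top')
cv2.imwrite('pics/g.png',np.hstack([s[50:300,150:400],t[80:330,130:380]])[:,:,::-1])"
```

```text
t 8.6 pos [0.5686 0.0406 0.2628] F [-0.7 -0.  -4.9] w 0.0152
axes [[-0.008, 0.99, -0.141], [-0.007, -0.141, -0.99], [-1.0, -0.007, 0.008]]
rot rows(6deg) [-0.101  0.072  0.067] q7 -0.14
rot rows(6deg) [29.898  0.105 -0.113] q7 -0.14
shift rows after turn [3.426 0.604 0.413]
shift rows now [3.425 0.632 0.38 ]
```

View pics/g.png

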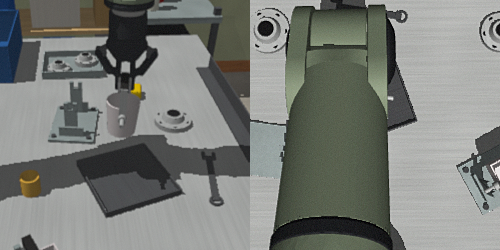

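The bucket hangs upright over the tray. Next I'll finish the lateral move, straighten the tool, and descend.

>>> {"method": "arm_command", "body": {"delta_pos": [[0, 0.1, 0.06], [0, 0.15, 0.1], [0, 0.15, 0.1], [0, 0.15, 0.1], [0, 0.05, 0.04], [0, 0, 0]], "rotation": [[-0.03, 0.02, 0.02], [-0.03, 0.02, 0.02], [-0.03, 0.02, 0.02], [0, 0, 0], [0, 0, 0], [0, 0, 0]]}}

```text
clock: 9.3
position: [0.586, 0.0274, 0.2628]
tool_rot: [-2.061, 1.571, 2.524]
force: [-0.0, 0.8, -5.5]
grip_width: 0.0148
```

>>> {"method": "arm_command", "body": {"delta_pos": [[0.2, 0, 0], [0.4, 0, 0], [0.4, 0, 0], [0.4, 0, 0], [0.4, 0, 0], [0.4, 0, 0], [0.4, 0, 0], [0.3, 0, 0], [0.15, 0, 0], [0, 0, 0]], "rotation": [[0, 0, 0], [0, 0, 0], [0, 0, 0], [0, 0, 0], [0, 0, 0], [0, 0, 0], [0, 0, 0], [0, 0, 0], [0, 0, 0], [0, 0, 0]]}}

```text
clock: 10.3
position: [0.5847, 0.0279, 0.1613]
tool_rot: [-1.38, 1.567, -3.078]
force: [-0.5, -0.2, -4.5]
grip_width: 0.0151
```

```bash
python3 -c "
from h import *
go([.585,.026,.1216],[.9915,-.13])
s=optics.grab_frame('side')
cv2.imwrite('pics/i.png',cv2.resize(s[130:280,190:340],None,fx=4,fy=4)[:,:,::-1])"
```

```text
t 10.3 pos [0.5847 0.0279 0.1613] F [-0.5 -0.2 -4.5] w 0.0151
axes [[-0.003, 0.992, -0.127], [-0.0, -0.127, -0.992], [-1.0, -0.003, 0.001]]
rot rows(6deg) [0.032 0.006 0.031] q7 -0.05
rot rows(6deg) [-2.9968e+01 -4.8000e-02  9.0000e-03] q7 -0.05
shift rows after turn [1.322 0.017 0.061]
shift rows now [1.322 0.021 0.06 ]
```

View pics/i.png

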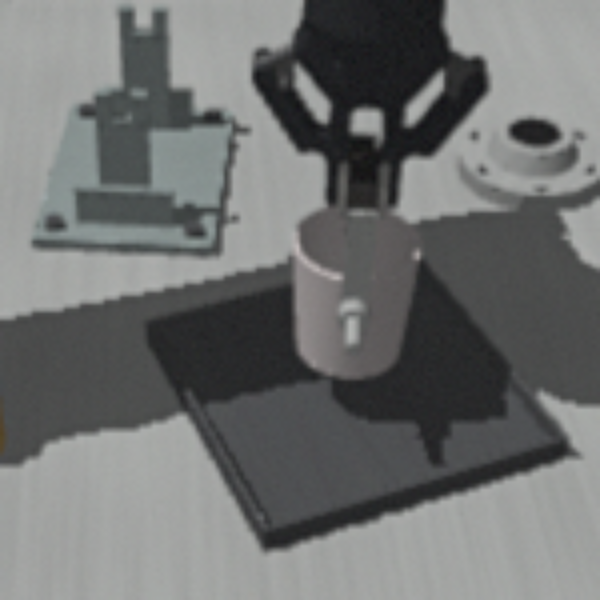

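The bucket is upright about 40 mm above the tray floor and centred. I'll go down 33 mm, then creep until the force changes.

>>> {"method": "arm_command", "body": {"delta_pos": [[0.2, 0, 0], [0.2, 0, 0], [0.2, 0, 0], [0.2, 0, 0], [0.1, 0, 0], [0.05, 0, 0], [0, 0, 0]], "rotation": [[0, 0, 0], [0, 0, 0], [0, 0, 0], [0, 0, 0], [0, 0, 0], [0, 0, 0], [0, 0, 0]]}}

```text
clock: 11.05
position: [0.5856, 0.028, 0.1317]
tool_rot: [-1.739, 1.57, 2.847]
force: [-0.4, -0.4, -4.9]
grip_width: 0.0151
```

>>> {"method": "arm_command", "body": {"delta_pos": [[0.1, 0, 0], [0.1, 0, 0], [0.05, 0, 0], [0, 0, 0]], "rotation": [[0, 0, 0], [0, 0, 0], [0, 0, 0], [0, 0, 0]]}}

```text
clock: 11.45
position: [0.5858, 0.028, 0.1239]
tool_rot: [-2.559, 1.57, 2.026]
force: [-0.1, -0.1, -5.8]
grip_width: 0.0146
```

>>> {"method": "arm_command", "body": {"delta_pos": [[0.06, 0, 0], [0, 0, 0]], "rotation": [[0, 0, 0], [0, 0, 0]]}}

```text
clock: 11.65
position: [0.5861, 0.028, 0.1224]
tool_rot: [2.576, 1.57, 0.878]
force: [0.4, -0.4, -5.0]
grip_width: 0.0147
```

>>> {"method": "arm_command", "body": {"delta_pos": [[0.06, 0, 0], [0, 0, 0]], "rotation": [[0, 0, 0], [0, 0, 0]]}}

```text
clock: 11.85
position: [0.5869, 0.028, 0.1228]
tool_rot: [2.211, 1.568, 0.512]
force: [-0.6, -0.5, -4.9]
grip_width: 0.0149
```

>>> {"method": "arm_command", "body": {"delta_pos": [[0.08, 0, 0], [0, 0, 0]], "rotation": [[0, 0, 0], [0, 0, 0]]}}

```text
clock: 12.05
position: [0.5878, 0.0281, 0.1226]
tool_rot: [2.146, 1.565, 0.448]
force: [-0.2, -0.1, -5.7]
grip_width: 0.015
```

>>> {"method": "arm_command", "body": {"delta_pos": [[0.06, 0, 0], [0, 0, 0]], "rotation": [[0, 0, 0], [0, 0, 0]]}}

```text
clock: 12.25
position: [0.5886, 0.0282, 0.1223]
tool_rot: [2.144, 1.563, 0.445]
force: [1.6, -0.5, -6.0]
grip_width: 0.0151
```

>>> {"method": "arm_command", "body": {"delta_pos": [[0.1, 0, 0], [0.1, 0, 0]], "rotation": [[0, 0, 0], [0, 0, 0]]}}

```text
clock: 12.45
position: [0.5906, 0.0285, 0.1221]
tool_rot: [2.17, 1.557, 0.471]
force: [-24.7, 0.7, 78.2]
grip_width: 0.0148
```

```bash
python3 -c "
from h import *
go([.585,.026,.1216],[.9915,-.13])
s=optics.grab_frame('side')
cv2.imwrite('pics/j.png',cv2.resize(s[160:250,230:350],None,fx=6,fy=6)[:,:,::-1])"
```

```text
t 12.45 pos [0.5906 0.0285 0.1221] F [-24.7   0.7  78.2] w 0.0148
axes [[0.013, 0.992, -0.128], [0.006, -0.128, -0.992], [-1.0, 0.012, -0.008]]
rot rows(6deg) [ 0.022 -0.076 -0.112] q7 -0.03
rot rows(6deg) [-29.978   0.175  -0.12 ] q7 -0.03
shift rows after turn [ 0.016 -0.175  0.109]
shift rows now [ 0.013 -0.176  0.108]
```

View pics/j.png

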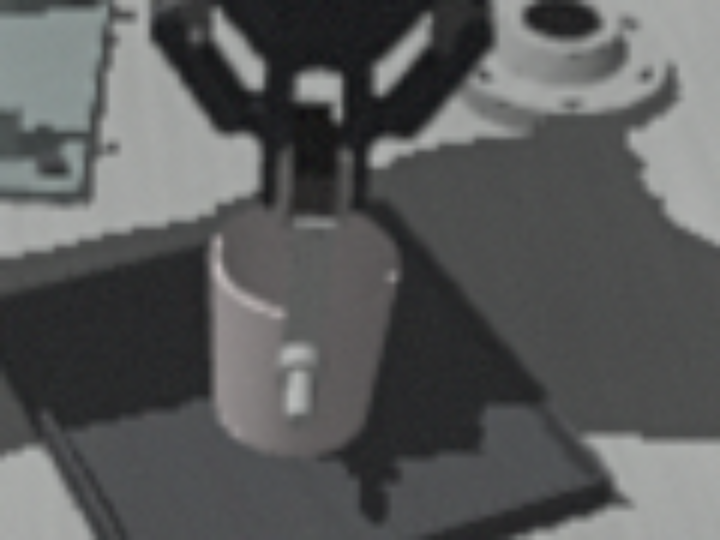

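The bucket is on the floor, pressing at 78 N. I'll relax it at once with a small move up.

>>> {"method": "arm_command", "body": {"delta_pos": [[-0.03, -0.05, 0], [0, 0, 0], [0, 0, 0]], "rotation": [[0, -0.03, -0.05], [0, 0, 0], [0, 0, 0]]}}

```text
clock: 12.8
position: [0.5892, 0.0287, 0.1233]
tool_rot: [2.198, 1.562, 0.499]
force: [-0.1, 0.4, -5.1]
grip_width: 0.0148
```

>>> {"method": "arm_command", "body": {"delta_pos": [[0.04, 0, 0], [0, 0, 0]], "rotation": [[0, 0, 0], [0, 0, 0]]}}

```text
clock: 13.0
position: [0.5894, 0.0289, 0.1221]
tool_rot: [2.221, 1.561, 0.522]
force: [-4.8, 1.1, 14.3]
grip_width: 0.0152
```

>>> {"method": "arm_command", "body": {"delta_pos": [[0, 0, 0], [0, 0, 0], [0, 0, 0], [0, 0, 0], [0, 0, 0], [0, 0, 0], [0, 0, 0], [0, 0, 0]], "rotation": [[0, 0, 0], [0, 0, 0], [0, 0, 0], [0, 0, 0], [0, 0, 0], [0, 0, 0], [0, 0, 0], [0, 0, 0]], "gripper": -0.2, "grip_force": 20}}

```text
clock: 13.8
position: [0.5898, 0.0288, 0.1211]
tool_rot: [2.179, 1.561, 0.48]
force: [-0.6, 0.0, -0.7]
grip_width: 0.0515
```

```bash
python3 -c "
from h import *
go([.585,.026,.25],[.9915,-.13])
s=optics.grab_frame('side')
cv2.imwrite('pics/k.png',cv2.resize(s[150:260,220:350],None,fx=5,fy=5)[:,:,::-1])"
```

```text
t 13.8 pos [0.5898 0.0288 0.1211] F [-0.6  0.  -0.7] w 0.0515
axes [[0.008, 0.992, -0.128], [0.004, -0.128, -0.992], [-1.0, 0.008, -0.005]]
rot rows(6deg) [ 0.022 -0.051 -0.073] q7 -0.03
rot rows(6deg) [-29.978   0.115  -0.08 ] q7 -0.03
shift rows after turn [-4.297 -0.146  0.113]
shift rows now [-4.298 -0.113  0.089]
```

View pics/k.png

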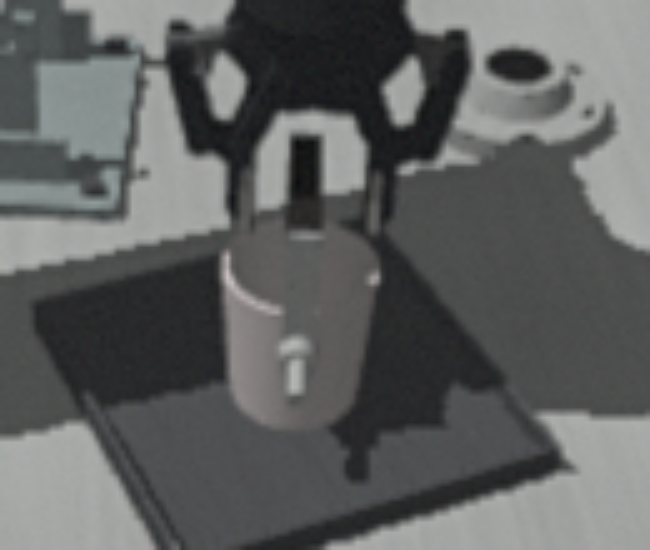

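The bucket stands free, with a clear gap on both sides of the bar. Withdrawing straight up.

>>> {"method": "arm_command", "body": {"delta_pos": [[-0.2, 0, 0], [-0.3, 0, 0], [-0.4, 0, 0], [-0.5, 0, 0], [-0.5, 0, 0], [-0.5, 0, 0], [-0.5, 0, 0], [-0.5, 0, 0], [-0.3, 0, 0], [0, 0, 0]], "rotation": [[0, 0, 0], [0, 0, 0], [0, 0, 0], [0, 0, 0], [0, 0, 0], [0, 0, 0], [0, 0, 0], [0, 0, 0], [0, 0, 0], [0, 0, 0]]}}

```text
clock: 14.85
position: [0.5893, 0.0278, 0.245]
tool_rot: [2.072, 1.556, 0.373]
force: [-0.1, 0.4, 0.3]
grip_width: 0.0511
```

>>> {"method": "arm_command", "body": {"delta_pos": [[0, 0, 0], [0, 0, 0], [0, 0, 0]], "rotation": [[0, 0, 0], [0, 0, 0], [0, 0, 0]]}}

```text
clock: 15.15
position: [0.5888, 0.0279, 0.2442]
tool_rot: [2.096, 1.557, 0.397]
force: [0.1, -0.1, -0.9]
grip_width: 0.0513
```

```bash
python3 -c "
from h import *
go([.585,.026,.25])
s=optics.grab_frame('side')
cv2.imwrite('pics/l.png',cv2.resize(s[100:384,120:400],None,fx=2,fy=2)[:,:,::-1])"
```

```text
t 15.15 pos [0.5888 0.0279 0.2442] F [ 0.1 -0.1 -0.9] w 0.0513
axes [[0.012, 0.992, -0.128], [0.005, -0.129, -0.992], [-1.0, 0.012, -0.007]]
shift rows now [-0.197 -0.115  0.077]
```

View pics/l.png

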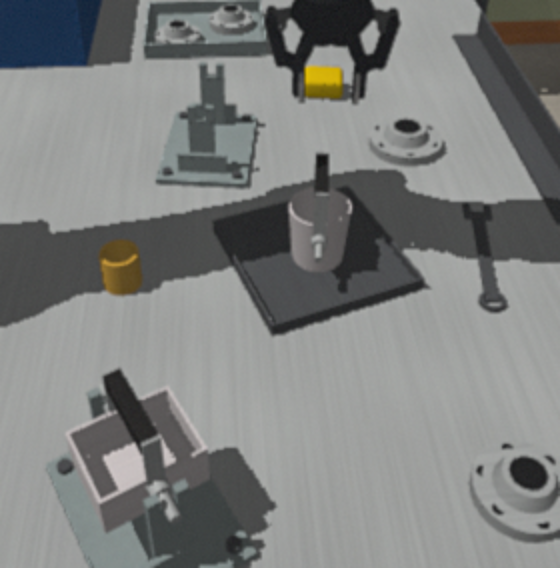

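The bucket stands upright on the tray floor, with its foot near (318,257) and the tray centre near (313,252). The pan and both stands are undisturbed, and the gripper is well above everything. Handing in.

```bash
python3 -c "
from workcell import bot
print(bot.job_done())"
```

```text
the job is handed in; nothing more can be done
None
```

The round bucket is standing upright in the empty tray, released. I handed the job in at about 15 s of the 48 s allowed; no verdict is reported.

**What I did:** I gripped the bucket by its handle bar and lifted it straight up out of the forks, with no visible swing and its stand left in place. I then carried it over the tray, lowered it onto the floor, opened the fingers and withdrew straight up.

**Last checks:** The final side picture shows the bucket upright near the tray's centre, within about 10 mm by eye. The pan is still hanging level on its stand, and the gripper is well clear of everything. The force on the tool read about zero after the release.

**What disagreed:** While lowering, the force reading showed no contact on several small steps, then jumped to about 78 N at the wrist, under the 120 N limit. I backed off straight away. I released the bucket after setting it down again under light contact of about 14 N.

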